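# Roll the knurled wheel until the strip gauge closes to its mark

## Robot

A 6-joint arm with a two-finger parallel gripper is mounted at the origin on a cart in front of the work surface, level with it; the furniture and walls round the work are solid. World frame = base frame: x ahead of the robot, y to its left, z up, the work surface at z = 0. Lengths are in mm, angles in rad, forces in N, time in s.
With the tool pointing down it reaches from about 300 to 775 mm from the base axis. Payload 14.6 kg.
Tool frame: the origin (TCP) lies at the very end of the fingers, on their centre line; the grasp point (between the pads) lies 19 mm behind it; z points along the fingers, y is the line along which they close (so a half turn about z gives the same grasp; the last joint's range is limited). The gripper opens to 94 mm and grips with 3 to 60 N. Pads are 16 mm wide; open, the fingers measure 119 mm over their backs; the gripper's body (75 mm by 177 mm) begins 78 mm behind the grasp point.
Start: joints at [-1.178, 0.3, 1.521, -0, 1.321, -0.067], TCP at [244.065, -492.871, 205.446] pointing down, gripper open.
Joint ranges: [-3.03, 3.03], [-0.79, 2.21], [0.23, 2.52], [-1.04, 4.18], [0, 3.07], [-2.55, 2.55]. Speed limits (rad/s): [2.22, 2.22, 2.57, 3.14, 3.14, 3.14].

## Interface

Orientations are given as [roll, pitch, yaw] about the fixed x, y, z axes, in that order (R = Rz(yaw) Ry(pitch) Rx(roll)).
In Python, from cell import manip, optics gives the robot as it stands.
- The arm moves only by the shell command python3 -m crank 'ROWS' [FORCE]. ROWS is JSON, a list of rows, each a list of 7 numbers: the opening in per cent of the stroke, from 0 (shut) to 100 (fully open), then the shift along the tool's x, y, z in mm, then the turn, a rotation vector about the tool's x, y, z in rad. A call has 1 to 10 rows; each row is the pose to reach, as a shift and turn from the pose commanded when the call began, along the tool's axes at that moment; what a row does not reach only later rows make up. A row lasts 1/10 s, in which the tool goes at most 50 mm and 8.59 degrees, less where a joint would pass 70% of its speed; a pose out of reach is approached as far as the arm can. A call with a gripper value outside its range is refused whole. The fingers move at their own pace and stop on an object; FORCE is the grip in N (left out, the last holds). Time passes only in rows, so rows that repeat a pose let the fingers close. It gives the time, the measured TCP pose, the force, the opening and the grip force at its end, in the units of the state.
- manip.read_state(): the state, without advancing time (a new reading comes with each control period).
- optics.camera(name): name is "scene" or "top"; returns (picture, depth): 480x640x3 uint8, red, green, blue; 480x640 float32, mm along the optical axis (not along the pixel's ray), 0 where there is no reading.
- optics.calibration(name): a dict with "camera_matrix" (3x3 intrinsics, pixels), "R" (3x3) and "t" (3): a world point X has camera coordinates R X + t. Camera axes: x right, y down, z forward; pixel columns grow to the right and rows downward; lengths in mm; the calibration is good to about 2 mm. A picture is of the moment at which its call begins. calibration takes no time and is no camera call.
- manip.sign_off(): hands the job in; it is judged then, once.
The state is a dict: "clock": time; "joints": joint angles; "qd": joint speeds; "effort": joint torques, N m; "eef_pos": TCP position; "eef_rot": TCP orientation; "wrist_force": force on the tool from outside, world axes, zero at the start; "moment": the same for the moment, N m; "finger_gap": finger opening in mm; "finger_force": force on a finger pad.
Only numpy, scipy, OpenCV 4.12 (cv2) and the standard library are available. Lean on these libraries where they do the work, as an engineer would, in place of code of your own. Each camera call takes 0.05 s, during which the arm holds its last target. There are 200 camera calls.

## Task

The glass-strip width gauge on the bench stands open too wide. With a fingertip, or the closed fingertips, resting lightly on top of its knurled steel wheel, roll the wheel, stroke by stroke, until the gap has closed so far that the sliding jaw's pointer points into the notch of the small brass rider on the gauge's front edge, its whole tip between the two prongs (roll back if it goes past), then lift clear. Move the jaw by the wheel alone: do not push the jaw or the rider, pick nothing up, and leave the things lying around the gauge where they are.

Things in the scene. Friction and masses are not known exactly. Their poses are not given: they have to be found in the camera images.
- gauge: Grey strip-width gauge, fixed to the bench. Origin on the bench; its y axis runs along its length, x away from the robot, z up. In its frame (mm): bed x -60..40, y -120..125, 12 thick; fixed steel anvil at the right end, y -116..-94, top z 42; grey wheel housing at the left end, y 42..108, x -20..31, top z 54, out of which the wheel's rim stands 10 mm
- wheel_top (a point): Top of the knurled wheel's rim (gauge frame 0, 75, 64 mm), moving down when pressed: wheel and jaw ride on one sprung carriage that gives way at about 2.3 N and sinks up to 3 mm (6 N at the stop). Closed fingertips pressed 1.5 to 2.5 mm deep roll it without slip, along gauge y, from 14 mm before to 14 mm past the top
- adjuster_wheel: The knurled steel wheel, 56 mm diameter, 16 mm wide, that turns about an axle along the gauge's x. Origin at its centre, 28 mm below the top of its rim. Rolling it takes 1 to 2 N at the rim; it stays where it is left
- jaw (a joint): Travel of the steel jaw (64x24 mm, top z 40; at gauge y -12..12 when fully open) in m: 0 fully open, grows along gauge -y towards the anvil, at most 0.042. The wheel drives it by a rack under the axle: rolling the wheel's top along gauge +y (left, away from the anvil) CLOSES the gap, along -y opens it; 28 mm of rim moves the jaw 8 mm
- pointer (a point): Tip of the sliding jaw's pointer, a blade 2 mm wide that sticks out of the jaw's front face towards the robot, at gauge x -46, z 32 mm (its top).
- notch (a point): Middle of the notch in the brass rider, level with the pointer's top. The rider is a 16x22x20 mm block on the bed's front edge (gauge x -59..-43), with two prongs on top and a 6 mm wide notch between them (gauge x -53..-47); the pointer's tip passes 1 mm in front of them. It stands at another place along gauge y each time
- flux_jar: round clear jar with a pale lid, 54 mm across, 57 mm tall; loose bystander, origin under its middle. Leave alone.
- nippers: side-cutting nippers with blue handles, 188x56x21 mm, lying flat behind the gauge; loose bystander, origin under its middle. Leave alone.
- glass_cutter: oil glass cutter, a 126 mm rod 14 mm thick, lying flat in front of the gauge; loose bystander, origin under its middle. Leave alone.
- solder_spool: spool of solder wire, 42 mm across, 45 mm tall, standing behind the left end of the gauge; loose bystander, origin under its middle. Leave alone.

How it is judged (in metres and radians):
On the way:
1. the fingertip rolls the wheel until the pointer is within 6 mm of the notch (contact force between the fingers and adjuster_wheel above 0.3 N and y of pointer in the frame of notch between -0.006 and 0.006 m), for 0.02 s.
At the end, for the whole second after the job is handed in: The pointer is still and points into the rider's notch, its tip within 2 mm of the notch's middle along the gauge (y of pointer in the frame of notch between -0.002 and 0.002 m and velocity of joint jaw between -0.001 and 0.001 m/s); the robot touches nothing.
It fails at once if the wheel is pressed hard (over 25 N) (contact force between the fingers and adjuster_wheel above 25 N).
It fails at once if the jaw, its pointer or its rack is pushed directly (over 1 N) (contact force between any of the fingers, the arm and jaw above 1 N).
It fails at once if the rider is shifted by more than 1.5 mm (distance of notch from where it was at the start of the episode above 0.0015 m).
It fails at once if a bystander is lifted, carried or shifted by more than 15 mm (distance of any of flux_jar, nippers, glass_cutter, solder_spool from where it was at the start of the episode above 0.015 m).
It also fails if it takes over 58 s, if anything falls off the work surface, if the arm or the gripper's body presses on something with over 40 N, if the wrist force passes 120 N, or if a joint passes its speed limit or range.

## Working session

There is one attempt and no reset: what is moved stays moved. The work goes in short steps, Python scripts to look and compute and a shell command to move; the robot and the scene stay as the last step left them, time stands still between calls to the robot, and variables do not carry over. Pictures are saved under pics/ and viewed, at most 10 in all, crops included, and the job is handed in when it is done.

```bash
mkdir -p pics; ls; python3 - <<'E'
from cell import manip, optics
import cv2,numpy as np
print(manip.read_state())
for n in ("scene","top"):
    p,d=optics.camera(n); np.savez(f"pics/{n}0.npz",p=p,d=d)
    cv2.imwrite(f"pics/{n}0.png",p[:,:,::-1]); print(n,optics.calibration(n))
E
```

```text
pics
{'clock': 0.0, 'joints': array([-1.17758282e+00,  3.00446221e-01,  1.52157253e+00, -8.16684890e-06,
        1.32071670e+00, -6.65925242e-02]), 'qd': array([ 1.02234683e-03, -6.50866327e-04,  5.95525170e-05, -1.75709671e-04,
       -3.99680629e-04,  1.11325300e-03]), 'effort': array([ 2.79213069e-03, -5.31800258e+01, -3.52733982e+01,  7.09813088e-02,
        2.44384323e-02, -8.89295166e-05]), 'eef_pos': array([ 243.97368269, -492.63242498,  204.90360004]), 'eef_rot': array([-3.14045186e+00, -6.81524558e-05,  4.59808018e-01]), 'wrist_force': array([ 0.35803758, -0.47919072, -0.26245881]), 'moment': array([0.02191377, 0.05971168, 0.01348166]), 'finger_force': 0.0, 'finger_gap': 94.1026477758557}
scene {'camera_matrix': array([[510.58155307,   0.        , 308.93974289],
       [  0.        , 510.58155307, 245.39089995],
       [  0.        ,   0.        ,   1.        ]]), 'R': array([[-0.90424217, -0.42662829, -0.01828661],
       [-0.29833708,  0.66180718, -0.68775449],
       [ 0.30551773, -0.61644104, -0.725713  ]]), 't': array([507.53711334, 221.06324624, 738.26175177])}
top {'camera_matrix': array([[553.63311949,   0.        , 315.423481  ],
       [  0.        , 553.63311949, 245.54310911],
       [  0.        ,   0.        ,   1.        ]]), 'R': array([[-0.01306108, -0.99988772,  0.00734554],
       [-0.99679479,  0.01244011, -0.07902784],
       [ 0.07892759, -0.00835419, -0.99684535]]), 't': array([ -7.11224203, 585.97504862, 867.4912844 ])}
```

View pics/top0.png

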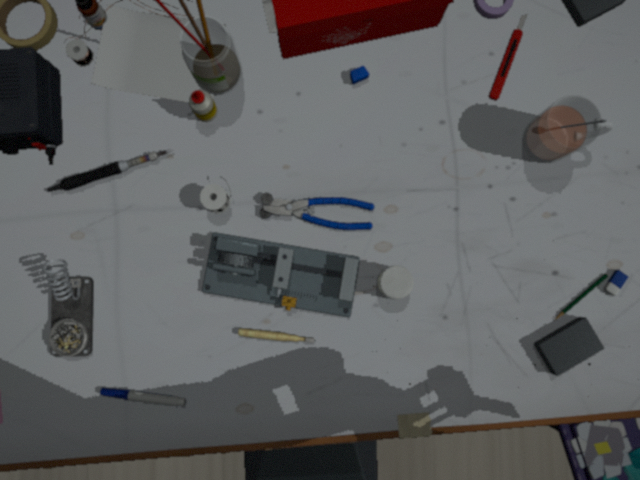

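View pics/scene0.png

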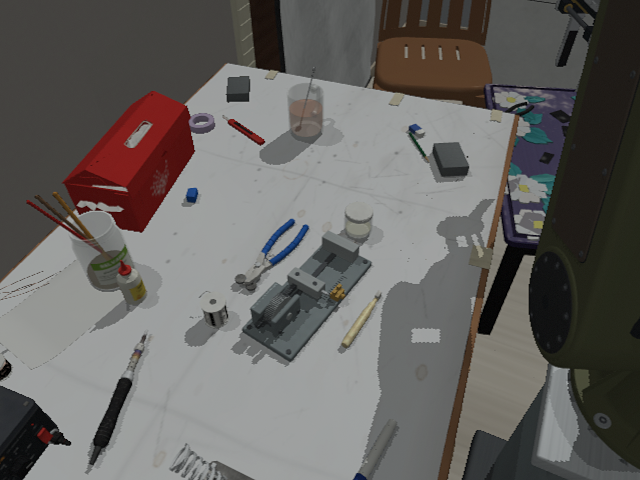

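The top view shows the gauge at about (199–359, 232–317), with the wheel near (238,260), the jaw near (283,270) and the brass rider near (288,301). The jar is at (395,282) and the cutter at (273,335). Next I'll fit the gauge pose from depth and enlarge the view.

```bash
cat > h.py <<'E'
import numpy as np,cv2
from cell import manip,optics
def world(d,n):
    c=optics.calibration(n);K=c["camera_matrix"];v,u=np.mgrid[:480,:640]
    P=np.stack([(u-K[0,2])/K[0,0]*d,(v-K[1,2])/K[1,1]*d,d],-1)
    return (P-c["t"])@c["R"]
def proj(X,n):
    c=optics.calibration(n)
    return cv2.projectPoints(np.asarray(X,float).reshape(-1,1,3),cv2.Rodrigues(c["R"])[0],c["t"],c["camera_matrix"],None)[0][:,0]
E
python3 - <<'E'
from h import *
for n,(a,b,c,e) in {"top":(185,220,375,330),"scene":(230,225,385,370)}.items():
    z=np.load(f"pics/{n}0.npz");W=world(z["d"],n);p=z["p"]
    m=np.zeros((480,640),bool);m[b:e,a:c]=1;m&=z["d"]>0
    w=W[m]; print(n,"bench z",np.median(w[np.abs(w[:,2])<5][:,2]))
    s=w[(w[:,2]>8)&(w[:,2]<62)]
    hsv=cv2.cvtColor(p,cv2.COLOR_RGB2HSV)
    mm=(m&(W[...,2]>7)&(W[...,2]<16)).astype(np.uint8)
    k,l,st,ce=cv2.connectedComponentsWithStats(mm); i=1+st[1:,4].argmax()
    r=cv2.minAreaRect(W[l==i][:,:2].astype(np.float32)); print(r, "bed z",np.median(W[l==i][:,2]))
    br=m&(hsv[...,1]>110)&(hsv[...,0]<35)&(W[...,2]>14); print("brass",W[br].mean(0),W[br].min(0),W[br].max(0))
    o=cv2.resize(p[b:e,a:c],None,fx=4,fy=4,interpolation=cv2.INTER_CUBIC);cv2.imwrite(f"pics/{n}c.png",o[:600,:800,::-1])
E
```

```text
top bench z 1.0213990575860845
((541.1983642578125, 42.1563720703125), (245.08546447753906, 99.92862701416016), 79.56726837158203) bed z 12.048832783078755
brass [496.30801733  29.59879329  25.98146423] [484.8804769   18.85753386  19.54092524] [505.67310544  39.99180233  34.3605436 ]
scene bench z 0.14101734152271336
((547.1903076171875, 92.71573638916016), (147.42431640625, 101.39598083496094), 77.969970703125) bed z 11.018230603902932
brass [493.16856342  32.25533547  23.67090731] [481.38927547  18.81773726  14.23116041] [504.19026816  42.04197984  33.09779947]
```

View pics/topc.png

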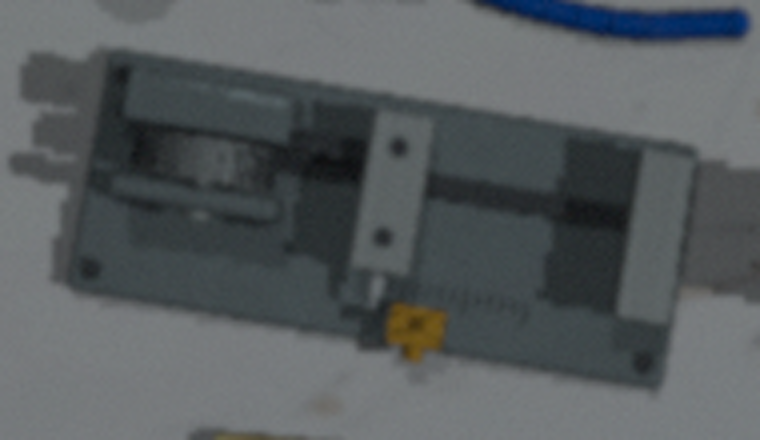

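View pics/scenec.png

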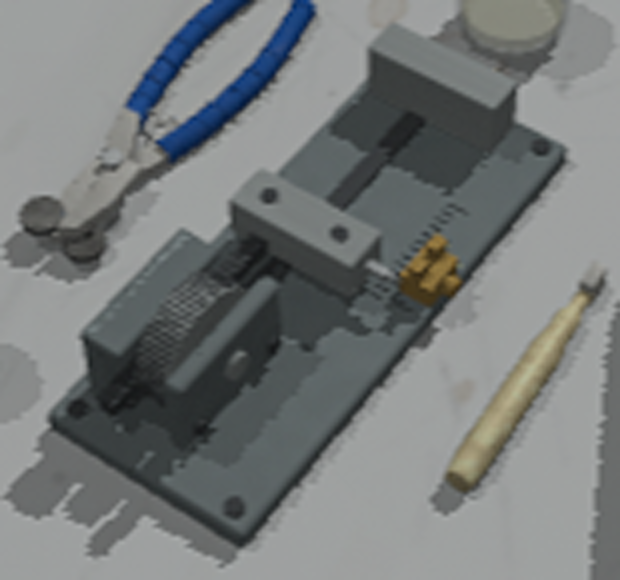

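The gauge bed fits at 245.1×99.9 mm, as expected, with yaw about -10.43°. The crops show the pointer tip left of the rider's notch: the top crop has the pointer near (373,290) and the rider at (415,327). Next I'll rectify both views at z=32 in the gauge frame.

```bash
cat >> h.py <<'E'
a=np.radians(79.56727-90);Rg=np.array([[np.cos(a),-np.sin(a),0],[np.sin(a),np.cos(a),0],[0,0,1]])
O=np.array([541.198,42.156,0])-Rg@[-10,2.5,0]
def rect(p,n,z,x0=-64,x1=-24,y0=-50,y1=25,s=10):
    # gauge plane z -> image; columns: y decreasing, rows: x decreasing
    g=np.array([[x1,y1,z],[x1,y0,z],[x0,y0,z],[x0,y1,z]],float)
    q=proj(O+g@Rg.T,n).astype(np.float32)
    w,h=int((y1-y0)*s),int((x1-x0)*s)
    H=cv2.getPerspectiveTransform(q,np.float32([[0,0],[w,0],[w,h],[0,h]]))
    o=cv2.warpPerspective(p,H,(w,h),flags=cv2.INTER_CUBIC)
    o=cv2.convertScaleAbs(o,alpha=1.6)
    for k in range(0,w,10*s//2): cv2.line(o,(k,0),(k,12),(255,0,0),2)
    return o
def brass(p,d,n):
    W=world(d,n);G=(W-O)@Rg;h=cv2.cvtColor(p,cv2.COLOR_RGB2HSV)
    m=(h[...,1]>110)&(h[...,0]<35)&(d>0)&(np.abs(G[...,1]+15)<45)&(np.abs(G[...,0]+51)<14)
    return G,m
E
python3 - <<'E'
from h import *
print("wheel top world",O+Rg@[0,75,64],"tool",manip.read_state()["eef_rot"])
im=[]
for n in ("top","scene"):
    z=np.load(f"pics/{n}0.npz");im.append(rect(z["p"],n,32,s=7))
    G,m=brass(z["p"],z["d"],n);b=G[m];print(n,len(b),b.mean(0),np.percentile(b,[2,98],0))
    J=(np.abs(G[...,0])<25)&(np.abs(G[...,2]-40)<3)&(np.abs(G[...,1])<45)&(z["d"]>0);print("jaw",np.percentile(G[J],[2,50,98],0))
    Wm=(np.abs(G[...,0])<6)&(np.abs(G[...,1]-75)<5)&(z["d"]>0);print("wheel",np.median(G[Wm],0),np.percentile(G[Wm][:,2],[5,95]))
cv2.imwrite("pics/r0.png",np.vstack(im)[:,:,::-1])
E
```

```text
wheel top world [564.16105275 111.64663396  64.        ] tool [-3.14059622e+00 -6.56573019e-05  4.59819779e-01]
top 144 [-51.87399872 -17.97833528  25.98146423] [[-62.31211654 -28.32711362  19.85461608]
 [-43.65202855  -7.86652098  34.18583612]]
jaw [[-24.09197026 -11.51329452  37.47567509]
 [ -0.17469031  -0.11483768  39.85968158]
 [ 23.75277333  11.50737379  42.58751163]]
wheel [-0.24697189 75.01480119 63.96662328] [61.51851217 66.40649092]
scene 156 [-54.91047573 -15.88830827  23.51481591] [[-64.21197239 -28.47001971  13.63201184]
 [-46.22880574  -6.66457793  32.07382284]]
jaw [[-2.37369468e+01 -1.09142545e+01  3.71288779e+01]
 [ 1.13638800e-02  1.67834020e+00  3.91279865e+01]
 [ 2.40449201e+01  1.25116493e+01  4.14652272e+01]]
wheel [ 0.14821146 74.90495695 62.57329457] [61.0032824  64.78690997]
```

View pics/r0.png

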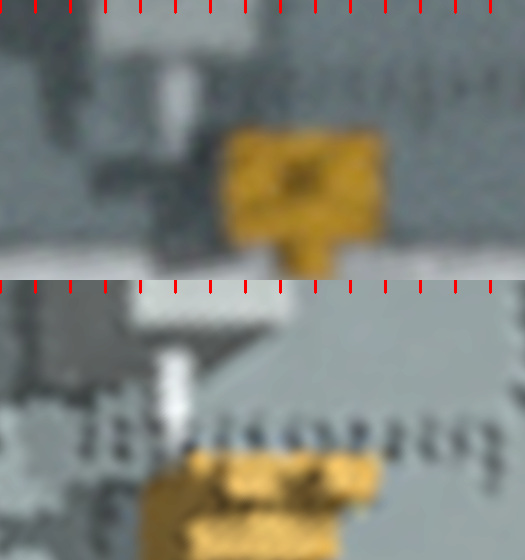

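The jaw stands fully open, with the pointer at y≈-0.3 and the notch at y≈-18.2. So the travel is about 18 mm, or about 63 mm of rim. Now the approach shift in tool axes.

```bash
python3 - <<'E'
from h import *
from scipy.spatial.transform import Rotation as R
s=manip.read_state();T=R.from_euler("xyz",s["eef_rot"]);t=O+Rg@[0,62,100]
print(t,T.inv().apply(t-[244.065,-492.871,205.446]))
D=Rg@np.diag([1,-1,-1]);print((T.inv()*R.from_matrix(D)).as_rotvec())
E
```

```text
[561.80700004  98.8615475  100.        ] [ 547.33498841 -389.15581763  105.86975651]
[-9.83053089e-04  2.56420230e-04  6.41905246e-01]
```

```bash
python3 -m crank '[[0,40,-28,0,0,0,0.08],[0,80,-56,0,0,0,0.16],[0,118,-84,0,0,0,0.24],[0,157,-112,0,0,0,0.32],[0,196,-140,0,0,0,0.40],[0,235,-168,0,0,0,0.48],[0,274,-196,0,0,0,0.56],[0,313,-224,0,0,0,0.642],[0,352,-252,0,0,0,0.642],[0,392,-280,0,0,0,0.642]]'; python3 - <<'E'
from h import *
from scipy.spatial.transform import Rotation as R
s=manip.read_state();T=R.from_euler("xyz",s["eef_rot"]);t=O+Rg@[0,62,100]
print(s["joints"],T.inv().apply(t-s["eef_pos"]))
D=Rg@np.diag([1,-1,-1]);print((T.inv()*R.from_matrix(D)).as_rotvec())
E
```

```text
clock: 1.1
eef_pos: [471.5, -66.0, 205.4]
eef_rot: [3.142, 0.0, -0.182]
wrist_force: [1.3, -0.9, 0.2]
finger_gap: 17.7
finger_force: 0.0
[-2.16061934e-01  1.34670406e-01  1.72214160e+00 -5.52994253e-05
  1.28481638e+00  1.53717420e+00] [  58.86565125 -178.54704342  105.42014112]
[ 5.18153927e-05  3.75049458e-05 -3.38715810e-04]
```

```bash
python3 -m crank '[[0,15,-45,0,0,0,0],[0,30,-90,15,0,0,0],[0,45,-134,45,0,0,0],[0,59,-178,75,0,0,0],[0,59,-178,105,0,0,0],[0,59,-178,105,0,0,0],[0,59,-178,105,0,0,0],[0,59,-178,105,0,0,0]]'; python3 - <<'E'
from h import *
s=manip.read_state();print((s["eef_pos"]-O)@Rg,s["wrist_force"]@Rg,s["finger_gap"])
p,d=optics.camera("top");cv2.imwrite("pics/t1.png",cv2.convertScaleAbs(p[200:350,170:400,::-1],alpha=1.5))
E
```

```text
clock: 1.9
eef_pos: [562.0, 95.6, 102.5]
eef_rot: [-3.141, -0.002, -0.183]
wrist_force: [0.4, -0.3, 0.3]
finger_gap: 0.4
finger_force: 0.0
[  0.7746873   58.80418748 102.53618494] [ 0.47614223 -0.19805324  0.25149301] 0.39355492698183564
```

```bash
python3 -m crank '[[0,-1,-3,12,0,0,0],[0,-1,-3,24,0,0,0],[0,-1,-3,32,0,0,0],[0,-1,-3,35,0,0,0],[0,-1,-3,36,0,0,0],[0,-1,-3,36,0,0,0],[0,-1,-3,36,0,0,0]]'; python3 - <<'E'
from h import *
s=manip.read_state();print((s["eef_pos"]-O)@Rg,s["wrist_force"]@Rg,s["finger_gap"])
E
```

```text
clock: 2.65
eef_pos: [561.2, 99.5, 64.8]
eef_rot: [-3.141, -0.001, -0.182]
wrist_force: [-0.6, 0.1, -0.9]
finger_gap: 0.1
finger_force: 0.0
[-0.7619249  62.51204572 64.77160521] [-0.59118192 -0.01940337 -0.88038017] 0.12198470154730945
```

```bash
for i in 1 2; do :; done; python3 -m crank '[[0,1,0,0.8,0,0,0],[0,1,0,1.6,0,0,0],[0,1,0,1.6,0,0,0],[0,1,0,1.6,0,0,0]]'; python3 -m crank '[[0,0,0,0.6,0,0,0],[0,0,0,1.2,0,0,0],[0,0,0,1.2,0,0,0],[0,0,0,1.2,0,0,0]]'
```

```text
clock: 3.05
eef_pos: [561.9, 99.3, 62.9]
eef_rot: [-3.142, -0.0, -0.182]
wrist_force: [-0.4, 0.2, 0.0]
finger_gap: 0.5
finger_force: 0.0
clock: 3.45
eef_pos: [562.0, 99.3, 61.8]
eef_rot: [-3.141, -0.0, -0.182]
wrist_force: [-1.0, 0.4, 3.5]
finger_gap: 0.8
finger_force: 1.5
```

```bash
python3 -m crank '[[0,0,0,0.5,0,0,0],[0,0,-3,0.5,0,0,0],[0,0,-6,0.5,0,0,0],[0,0,-9,0.5,0,0,0],[0,0,-12,0.5,0,0,0],[0,0,-15,0.5,0,0,0],[0,0,-18,0.5,0,0,0],[0,0,-21,0.5,0,0,0],[0,0,-24,0.5,0,0,0],[0,0,-24,0.5,0,0,0]]' 20;  python3 - <<'E'
from h import *
s=manip.read_state();print((s["eef_pos"]-O)@Rg,s["wrist_force"]@Rg,s["finger_gap"])
p,d=optics.camera("top");G,m=brass(p,d,"top");J=(np.abs(G[...,0])<25)&(np.abs(G[...,2]-40)<3)&(np.abs(G[...,1])<45)&(d>0)
print(m.sum(),G[m].mean(0) if m.any() else 0,np.percentile(G[J],[2,50,98],0))
p,d=optics.camera("scene");G,m=brass(p,d,"scene");J=(np.abs(G[...,0])<25)&(np.abs(G[...,2]-40)<3)&(np.abs(G[...,1])<45)&(d>0)
print(m.sum(),G[m].mean(0) if m.any() else 0,np.percentile(G[J],[2,50,98],0))
E
```

```text
clock: 4.45
eef_pos: [566.4, 123.5, 61.2]
eef_rot: [-3.141, -0.0, -0.182]
wrist_force: [-0.3, 2.1, 3.6]
finger_gap: 0.5
finger_force: 2.1
[6.32316121e-02 8.70893766e+01 6.11738333e+01] [-0.629251    1.98512308  3.58489832] 0.5438852758224216
146 [-51.88024407 -16.94642801  38.52079706] [[-23.87835768 -18.7416533   37.17654589]
 [ -0.37590439  -7.39795236  39.22651095]
 [ 23.99730992   3.8943236   42.02909448]]
149 [-54.98967786 -15.84420765  23.31493873] [[-23.76539468 -17.83126429  37.07220554]
 [ -0.72840991  -5.67122673  38.37256928]
 [ 23.64179709   5.46549738  40.67571297]]
```

```bash
python3 -m crank '[[0,0,0,-4,0,0,0],[0,0,0,-8,0,0,0],[0,0,12,-8,0,0,0],[0,0,24,-8,0,0,0],[0,0,24,-8,0,0,0],[0,0,24,-4,0,0,0],[0,0,24,-2,0,0,0],[0,0,24,-1,0,0,0],[0,0,24,0,0,0,0],[0,0,24,0,0,0,0]]'; python3 -m crank '[[0,0,-3,0,0,0,0],[0,0,-6,0,0,0,0],[0,0,-9,0,0,0,0],[0,0,-12,0,0,0,0],[0,0,-15,0,0,0,0],[0,0,-18,0,0,0,0],[0,0,-21,0,0,0,0],[0,0,-24,0,0,0,0],[0,0,-24,0,0,0,0]]';  python3 - <<'E'
from h import *
s=manip.read_state();print((s["eef_pos"]-O)@Rg,s["wrist_force"]@Rg,s["finger_gap"])
im=[]
for n in ("top","scene"):
    p,d=optics.camera(n);G,m=brass(p,d,n);J=(np.abs(G[...,0])<25)&(np.abs(G[...,2]-40)<3)&(np.abs(G[...,1])<45)&(d>0)
    print(m.sum(),np.percentile(G[J],[2,50,98],0)[:,1]);im.append(rect(p,n,32,s=7))
cv2.imwrite("pics/r1.png",np.vstack(im)[:,:,::-1])
E
```

```text
clock: 5.55
eef_pos: [561.9, 99.4, 61.2]
eef_rot: [3.141, -0.0, -0.182]
wrist_force: [-1.9, -0.4, 3.9]
finger_gap: 0.7
finger_force: 2.1
clock: 6.45
eef_pos: [566.4, 123.6, 61.2]
eef_rot: [-3.141, -0.0, -0.182]
wrist_force: [-0.3, 2.2, 3.5]
finger_gap: 0.5
finger_force: 2.0
[6.41800180e-02 8.71608400e+01 6.11890985e+01] [-0.7095837   2.1386718   3.51002186] 0.4542105559388486
151 [-25.99459544 -14.62496348  -3.29628986]
153 [-25.2340772  -13.23726243  -1.97620611]
```

View pics/r1.png

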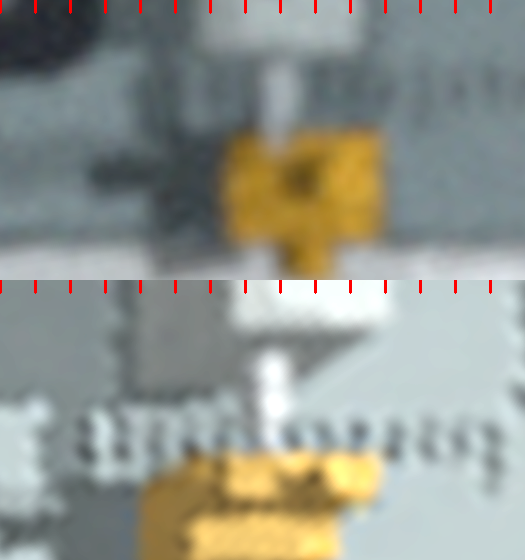

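The pointer now stands about 3.3 mm short of the notch: column 279 against 303 at 7 px/mm. I'll lift back and measure with the carriage unloaded.

```bash
python3 -m crank '[[0,0,0,-4,0,0,0],[0,0,0,-8,0,0,0],[0,0,12,-8,0,0,0],[0,0,18,-8,0,0,0],[0,0,18,-8,0,0,0],[0,0,18,-8,0,0,0]]';  python3 - <<'E'
from h import *
for n in ("top","scene"):
    z=np.load(f"pics/{n}0.npz");p,d=optics.camera(n)
    A=rect(z["p"],n,32,-43,-33,-40,15,s=10)[20:,:].astype(float).mean(2);B=rect(p,n,32,-43,-33,-40,15,s=10)[20:].astype(float).mean(2)
    # pointer travel: match the bright pointer patch of the first view in the present one
    c=int((15+0.3)*10);t=A[:60,c-30:c+30].astype(np.float32);r=cv2.matchTemplate(B[:60].astype(np.float32),t,cv2.TM_CCOEFF_NORMED)
    print(n,"pointer y",15-(r.argmax()+30)/10,r.max())
    G,m=brass(p,d,n);J=(np.abs(G[...,0])<25)&(np.abs(G[...,2]-40)<3)&(np.abs(G[...,1])<45)&(d>0)
    print(m.sum(),np.percentile(G[m],[2,50,98],0)[:,1],np.percentile(G[J],[2,50,98],0)[:,1])
p=rect(optics.camera("scene")[0],"scene",32,-64,-24,-40,5,s=14);cv2.imwrite("pics/r2.png",p[:,:,::-1])
E
```

```text
clock: 7.15
eef_pos: [563.0, 104.8, 69.1]
eef_rot: [3.142, 0.0, -0.183]
wrist_force: [-0.3, 0.5, -0.1]
finger_gap: 0.3
finger_force: 0.0
top pointer y -15.0 0.8878189
149 [-28.59379441 -17.83351737  25.80796805] [-26.02899857 -19.42207632 -12.85321003]
scene pointer y -15.0 0.8547541
152 [-28.73148177 -15.110078    -6.62938952] [-25.11378043 -12.72181917  -1.60525725]
```

View pics/r2.png

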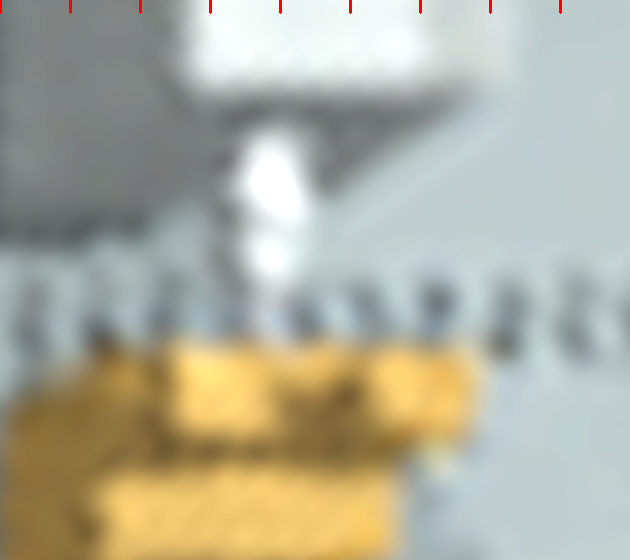

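The prong tops span columns 175–275 and 370–480, which puts the notch at y≈-18.1. The pointer at column 270 is at y≈-14.5, so about 3.6 mm remain, or about 12 mm of rim.

```bash
python3 -m crank '[[0,0,0,4,0,0,0],[0,0,0,6,0,0,0],[0,0,0,7,0,0,0],[0,0,0,8,0,0,0],[0,0,0,8,0,0,0],[0,0,-3,8,0,0,0],[0,0,-6,8,0,0,0],[0,0,-9,8,0,0,0],[0,0,-12,8,0,0,0],[0,0,-12,8,0,0,0]]'; python3 -m crank '[[0,0,0,-4,0,0,0],[0,0,0,-10,0,0,0],[0,0,0,-30,0,0,0],[0,0,0,-60,0,0,0],[0,0,0,-60,0,0,0],[0,0,0,-60,0,0,0]]';  python3 - <<'E'
from h import *
im=[]
for n in ("top","scene"):
    z=np.load(f"pics/{n}0.npz");p,d=optics.camera(n)
    A=rect(z["p"],n,32,-43,-33,-40,15,s=10)[20:,:].astype(float).mean(2);B=rect(p,n,32,-43,-33,-40,15,s=10)[20:].astype(float).mean(2)
    c=int((15+0.3)*10);t=A[:60,c-30:c+30].astype(np.float32);r=cv2.matchTemplate(B[:60].astype(np.float32),t,cv2.TM_CCOEFF_NORMED)
    G,m=brass(p,d,n);J=(np.abs(G[...,0])<25)&(np.abs(G[...,2]-40)<3)&(np.abs(G[...,1])<45)&(d>0)
    print(n,"pointer y",15-(r.argmax()+30)/10,r.max(),np.percentile(G[J],[2,50,98],0)[:,1]); im.append(rect(p,n,32,-64,-24,-40,5,s=7 if 0 else 8)[:300])
cv2.imwrite("pics/r3.png",np.vstack(im)[:,:,::-1])
E
```

```text
clock: 8.3
eef_pos: [565.4, 117.4, 61.5]
eef_rot: [-3.141, -0.0, -0.182]
wrist_force: [-0.5, 1.5, 4.9]
finger_gap: 0.6
finger_force: 2.6
clock: 8.9
eef_pos: [565.2, 116.9, 121.5]
eef_rot: [-3.141, -0.001, -0.182]
wrist_force: [-0.0, -0.4, -0.9]
finger_gap: 0.5
finger_force: 0.0
top pointer y -18.1 0.98874974 [-29.2839332  -17.83632027  -6.42123638]
scene pointer y -18.1 0.97059965 [-28.9677872  -16.66886154  -5.1814092 ]
```

View pics/r3.png

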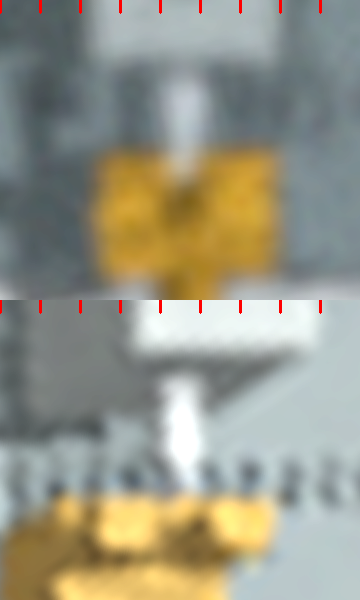

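Both views show the pointer (columns 184 and 183) centred on the notch (columns about 185 and 185), within about 0.3 mm. The arm is lifted clear, so I'm handing in.

```bash
python3 -c "
from cell import manip
print(manip.sign_off())"
```

```text
the job is handed in; nothing more can be done
None
```

The job is handed in: I rolled the wheel in three strokes until the pointer sat in the rider's notch, about 0.3 mm from its middle in both camera views, then lifted the fingers clear; the hand-in returned no verdict.

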